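# Fit the keyed shaft into its drive pulley and hold it home

## Task

Put the stirrer's drive back together: set the loose toothed pulley, same side up as it lies, flat in the shallow cup on top of the narrow assembly post and let go of it. Then take the keyed shaft by its handle out of the storage block, push it nose first down into the pulley's bore, turn it until its key slips into the keyway, and keep pushing against the spring until its collar is down on the pulley. Finish still gripping the shaft and holding it pressed fully home (the spring would push it out again), and leave the bottle, the dish and the timer where they are.

Things in the scene. Friction and masses are not known exactly. Their poses are not given: they have to be found in the camera images.
- pulley: Loose bare-aluminium toothed belt pulley, 30 mm tall, about 0.25 kg, lying flat on the worktop. Origin: centre of its underside, z up. Foot 48 mm diameter from 0 to 10 mm; from 10 to 30 mm two 60 mm flanges (10 to 14 and 26 to 30 mm) with 59 mm teeth between. Straight through bore, 20.5 mm diameter, with a keyway on the body's +x side.
- pulley_keyway (a point): Mouth of the pulley's keyway, 13 mm from the axis along the pulley's +x, on its top face (30 mm up). The keyway is a slot 8 mm wide through the whole height, from the bore out to 16 mm from the axis; it shows as a notch in the top face.
- shaft: Steel shaft with black handle, 85 mm tall, about 0.16 kg, hanging upright by its collar in the storage block. Origin: the lower tip, z up. Round, 18 mm diameter from 0 to 40 mm, the lowest 6 mm tapering to 10 mm. Collar 38 mm diameter, 40 to 46 mm up; home when its underside lands on the pulley's top. A pointer 6 mm wide on the collar, over the key, reaches 29 mm from the axis along +x.
- shaft_key (a point): Lower end of the shaft's key, 14 mm above the tip, on the shaft's +x side. The key is 6 mm wide, reaches 14 mm from the axis and runs from 14 to 38 mm above the tip; hidden in the block at the start, it lies straight below the collar's pointer.
- shaft_handle (a point): Middle of the shaft's handle, on the axis, 67 mm above the tip: a flat black block from 49 to 85 mm above the tip, 28 mm along the shaft's x and 16 mm along its y, to be gripped from above across its 16 mm (fingers closing along y).
- holder: Grey storage block, fixed, 64 x 64 x 48 mm, with a 32 mm hole, 44 mm deep, in the middle of its top. Origin: centre of its underside. The shaft's collar rests on its top, so the shaft's tip is 8 mm above the worktop and its handle reaches from 57 to 93 mm; lift the shaft straight up 45 mm to clear it.
- post: Fixed assembly post: 90 mm foot plate, 34 mm column and a round cup of 62 mm outside diameter on top. Origin: centre of the foot plate's underside. With the pulley in the cup its top is 90 mm above this; the unaligned key rests on that face with the shaft's tip at 76 mm; fully home the tip is at 50 mm.
- cup (a point): Centre of the cup's floor, on the post's axis, 60 mm above its origin. The rim is 5 mm higher, 54 mm inside diameter: the pulley's 48 mm foot has 3 mm of play all round, and can still shift and turn in the cup. In the middle of the floor is a 26 mm hole with the sprung plunger.
- plunger (a joint): Sprung steel plunger in the cup's hole, 20 mm diameter, moving straight down. 0 = up (its top 2 mm below the cup floor), grows (m) as it is pushed down: about 0.008 when the shaft is fully home, stop at 0.012. The spring pushes up with 5.6 N at 0 and 11 N at 0.008.
- reagent_bottle: Bystander: screw-cap reagent bottle, 56 mm diameter, 105 mm tall, behind the work. Origin: centre of its underside.
- petri_dish: Bystander: round flat petri dish, 60 mm diameter, 14 mm tall, lying in front of the work. Origin: centre of its underside.
- timer: Bystander: flat white laboratory timer, 66 x 62 x 18 mm, lying in front of the work. Origin: centre of its underside.
Things that resemble listed ones, but are neither listed nor needed, are in the scene too. Leave any turquoise look-alike of the shaft alone.

How it is judged:
By the outcome, as a careful person would: the job done as asked, in the order asked, and still so for the second after the job is handed in, while the arm keeps its last pose, push and grip.
It also fails if it takes over 61 s, if anything falls off the work surface, if the arm or the gripper's body presses on something with over 40 N, if the wrist force passes 120 N, or if a joint passes its speed limit or range.

## Robot

A 6-joint arm with a two-finger parallel gripper is mounted at the origin on a cart in front of the work surface, level with it; the furniture and walls round the work are solid. World frame = base frame: x ahead of the robot, y to its left, z up, the work surface at z = 0. Lengths are in m, angles in rad, forces in N, time in s.
With the tool pointing down it reaches from about 0.325 to 0.9 m from the base axis. Payload 6.1 kg.
Tool frame: the origin (TCP) lies at the very end of the fingers, on their centre line; the grasp point (between the pads) lies 19 mm behind it; z points along the fingers, y is the line along which they close (so a half turn about z gives the same grasp; the last joint's range is limited). The gripper opens to 87 mm and grips with 3 to 60 N. Pads are 19 mm wide; open, the fingers measure 117 mm over their backs; the gripper's body (75 mm by 190 mm) begins 51 mm behind the grasp point.
Start: joints at [-1.415, 0.22, 1.526, -0, 1.395, -0.126], TCP at [0.174, -0.6, 0.193] pointing down, gripper open.
Joint ranges: [-2.98, 2.98], [-0.91, 2.08], [0.09, 2.57], [-1.24, 4.39], [0.2, 2.65], [-2.68, 2.68]. Speed limits (rad/s): [2.57, 2.57, 3.01, 3.14, 3.14, 3.14].

## Interface

Orientations are given as [roll, pitch, yaw] about the fixed x, y, z axes, in that order (R = Rz(yaw) Ry(pitch) Rx(roll)).
In Python, from station import manip, get_image, get_calibration, models gives the robot as it stands.
- The arm moves only by the tool step_arm, never from a script. Its argument "motion" is a list of rows, each a list of 6 numbers: the shift along the tool's x, y, z in mm, then the turn, a rotation vector about the tool's x, y, z in rad. In form: [[dx, dy, dz, rx, ry, rz], ...]. A call has 1 to 5 rows; each row shifts and turns the commanded pose from where the row before left it, along the tool's axes as they then stand; what a row does not reach is not made up. A row lasts 1/10 s, in which the tool goes at most 50 mm and 8.59 degrees, less where a joint would pass 70% of its speed; a pose out of reach is approached as far as the arm can. A call with a gripper value outside its range is refused whole. "grip" is the finger opening in mm, from 0 to 87, set as the call begins (left out, the last holds). The fingers move at their own pace and stop on an object; the grip force is fixed at half the most. Time passes only in rows, so rows that do not move let the fingers close. It gives the time, the measured TCP pose, the force, the opening and the grip force at its end, in the units of the state.
- manip.get_obs(): the state, without advancing time (a new reading comes with each control period).
- get_image(name): name is "side" or "top" or "wrist"; returns the picture (384x512x3 uint8, red, green, blue); there is no depth.
- get_calibration(name): a dict with "mtx" (3x3 intrinsics, pixels), "R" (3x3) and "t" (3): a world point X has camera coordinates R X + t; the wrist camera has in their place "mount" (4x4, takes a point from camera to tool coordinates, whose origin is the TCP and whose axes are the flange's). Camera axes: x right, y down, z forward; pixel columns grow to the right and rows downward; lengths in m; the calibration is good to about 2 mm. The wrist camera is an equidistant fisheye: a pixel r from the principal point sees the ray r / f radians off the axis. A picture is of the moment at which its call begins: read the wrist's pose just before it. get_calibration takes no time and is no camera call.
- manip.close_job(): hands the job in; it is judged then, once.
Trained networks look in the newest picture that a camera, given by its name, has taken for a name from the list of things; names that differ only in an ending like _2 or _b are one class to them, and where a whole thing is asked for, a point or a joint stands for the part that bears it (a point fixed in the world has none). Each returns a list of dicts, best first, with "confidence" (0 to 1); they miss things now and then, are a little off and sometimes report something else, mostly with a low value. They report only what shows in the picture. A call takes as long as a camera call. They do not tell look-alikes from the thing itself.
- models.spot_in(name, camera): "point" ([x, y, z] in m, in the coordinates of the camera as it stood for that picture, good to about 4 mm: the middle of the surface that is visible of it).
The state is a dict: "clock": time; "joint_pos": joint angles; "dq": joint speeds; "joint_efforts": joint torques, N m; "tool_pos": TCP position; "eef_rot": TCP orientation; "wrist_force": force on the tool from outside, world axes, zero at the start; "moment": the same for the moment, N m; "grip_width": opening from 0.0 (shut) to 1.0 (fully open); "grip_force": force on a finger pad.
Only numpy, scipy, OpenCV 4.12 (cv2) and the standard library are available. Lean on these libraries where they do the work, as an engineer would, in place of code of your own. Each camera call takes 0.05 s, during which the arm holds its last target. There are 200 camera calls.

## Working session

There is one attempt and no reset: what is moved stays moved. The work goes in short steps, Python scripts to look and compute and a tool call to move; the robot and the scene stay as the last step left them, time stands still between calls to the robot, and variables do not carry over. Pictures are saved under pics/ and viewed, at most 10 in all, crops included, and the job is handed in when it is done.

Besides the shell and the picture viewer there is one more tool, called after ">>>" as name(argument=value, ...) on one line, values as JSON. step_arm: Moves the arm, as the interface text tells. Its arguments: {"type":"object","properties":{"motion":{"type":"array"},"grip":{"type":"number"}},"required":["motion"]}

```bash
ls; mkdir -p pics; cat > h.py <<'E'
import numpy as np, cv2
from scipy.spatial.transform import Rotation as Ro
from station import manip, get_image, get_calibration, models
def Tool(o=None):
    o=o or manip.get_obs(); T=np.eye(4); r=o["eef_rot"]
    T[:3,:3]=Ro.from_euler("xyz",r).as_matrix(); T[:3,3]=o["tool_pos"]; return T
def c2w(cam,p,T=None):
    c=get_calibration(cam); p=np.asarray(p)
    if cam=="wrist": return ((T if T is not None else Tool())@np.array(c["mount"])@np.r_[p,1])[:3]
    return np.array(c["R"]).T@(p-np.array(c["t"]))
def ray(cam,u,v,T=None):
    c=get_calibration(cam); K=np.array(c["mtx"]); a=np.array([(u-K[0,2])/K[0,0],(v-K[1,2])/K[1,1]])
    if cam=="wrist":
        th=np.hypot(*a); d=np.r_[a/max(th,1e-9)*np.sin(th),np.cos(th)]
    else: d=np.r_[a,1]
    o=c2w(cam,[0,0,0],T); d=c2w(cam,d,T)-o; return o,d/np.linalg.norm(d)
def atz(cam,u,v,z,T=None):
    o,d=ray(cam,u,v,T); return o+d*(z-o[2])/d[2]
def proj(cam,X,T=None):
    c=get_calibration(cam); K=np.array(c["mtx"])
    if cam=="wrist":
        p=(np.linalg.inv((T if T is not None else Tool())@np.array(c["mount"]))@np.r_[X,1])[:3]
        r=np.hypot(p[0],p[1]); th=np.arctan2(r,p[2]); a=p[:2]/max(r,1e-9)*th
    else:
        p=np.array(c["R"])@X+np.array(c["t"]); a=p[:2]/p[2]
    return np.array([K[0,0]*a[0]+K[0,2],K[1,1]*a[1]+K[1,2]])
def tri(a,b):
    (o1,d1),(o2,d2)=a,b; A=np.c_[d1,-d2]; s=np.linalg.lstsq(A,o2-o1,rcond=None)[0]
    p,q=o1+s[0]*d1,o2+s[1]*d2; return (p+q)/2,np.linalg.norm(p-q)
def save(n,im): cv2.imwrite("pics/"+n+".png",im[:,:,::-1])
E
python3 - <<'E'
from h import *
np.set_printoptions(precision=3,suppress=True)
ims=[get_image(c) for c in("top","side")]
for c,i in zip(("top","side"),ims): save(c,i)
for c in("top","side"):
  print(c, c2w(c,[0,0,0]))
  for n in("pulley","shaft","holder","post","reagent_bottle","petri_dish","timer","pulley_keyway","shaft_handle"):
    for d in models.spot_in(n,c)[:3]:
      w=c2w(c,d["point"]); print(n,round(d["confidence"],2),w,proj(c,w))
print(manip.get_obs())
E
```

```text
pics
top [0.368 0.209 0.928]
pulley 0.92 [0.497 0.375 0.028] [174.595 201.13 ]
shaft 0.78 [ 0.544 -0.048  0.058] [352.353 177.056]
shaft 0.7 [0.543 0.045 0.069] [313.896 177.26 ]
shaft 0.56 [0.474 0.128 0.043] [278.489 208.245]
holder 0.69 [0.531 0.05  0.051] [311.003 183.777]
holder 0.65 [0.541 0.046 0.07 ] [313.824 178.014]
post 0.57 [0.545 0.232 0.059] [233.943 178.402]
reagent_bottle 0.62 [0.641 0.239 0.075] [230.382 136.532]
petri_dish 0.95 [0.377 0.121 0.014] [281.397 249.942]
petri_dish 0.57 [0.549 0.23  0.06 ] [234.687 176.291]
timer 0.55 [0.341 0.288 0.017] [211.87  266.925]
timer 0.48 [0.547 0.232 0.059] [233.73  177.463]
pulley_keyway 0.85 [0.498 0.375 0.028] [174.423 201.085]
pulley_keyway 0.4 [0.539 0.05  0.065] [311.824 179.161]
shaft_handle 0.73 [0.376 0.124 0.015] [280.238 250.251]
shaft_handle 0.65 [0.472 0.132 0.043] [276.977 209.098]
shaft_handle 0.61 [ 0.542 -0.048  0.06 ] [352.436 177.825]
side [0.542 1.063 0.619]
pulley 0.59 [0.498 0.384 0.03 ] [272.64  271.386]
shaft 0.75 [0.543 0.046 0.069] [245.031 171.103]
shaft 0.65 [ 0.551 -0.047  0.065] [241.574 156.173]

[... 511 characters left out ...]
7.965 188.014]
pulley_keyway 0.61 [0.501 0.378 0.029] [270.483 269.731]
shaft_handle 0.93 [0.473 0.136 0.051] [275.68  195.018]
shaft_handle 0.56 [ 0.55  -0.047  0.069] [241.977 155.064]
shaft_handle 0.55 [0.542 0.045 0.068] [245.41  171.206]
{'clock': 1.0, 'joint_pos': array([-1.415,  0.22 ,  1.527,  0.   ,  1.395, -0.126]), 'dq': array([-0.001, -0.   ,  0.   , -0.001, -0.001,  0.001]), 'joint_efforts': array([  0.   , -49.457, -38.773,   0.07 ,   0.047,  -0.   ]), 'tool_pos': array([ 0.174, -0.6  ,  0.193]), 'eef_rot': array([ 3.142, -0.   ,  0.282]), 'wrist_force': array([0.139, 0.319, 0.84 ]), 'moment': array([-0.014, -0.047,  0.022]), 'grip_force': 0.0, 'grip_width': 0.9960932831769842}
```

```bash
python3 - <<'E'
import cv2,numpy as np
t=cv2.imread("pics/top.png")[110:290,130:400]; s=cv2.imread("pics/side.png")[110:310,150:390]
t=cv2.resize(t,(800,533),interpolation=cv2.INTER_CUBIC); s=cv2.resize(s,(720,600),interpolation=cv2.INTER_CUBIC)
cv2.imwrite("pics/topc.png",t); cv2.imwrite("pics/sidec.png",s)
E
```

```text
(no output)
```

View pics/topc.png

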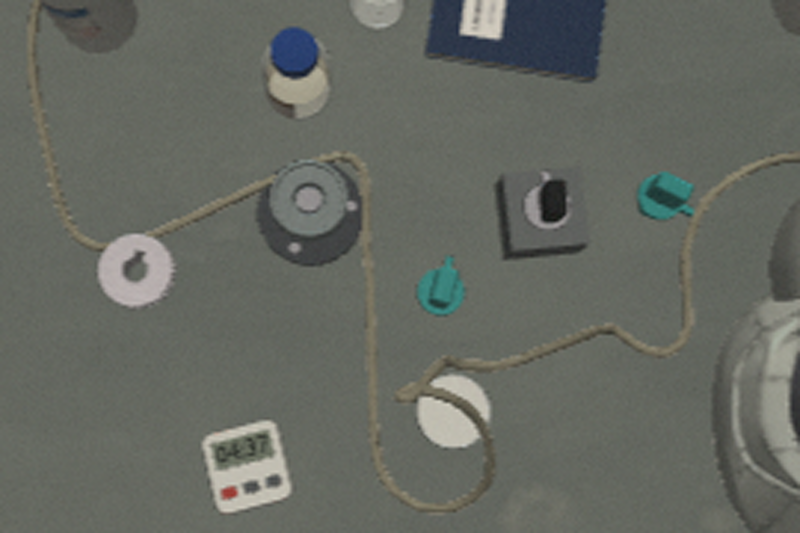

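View pics/sidec.png

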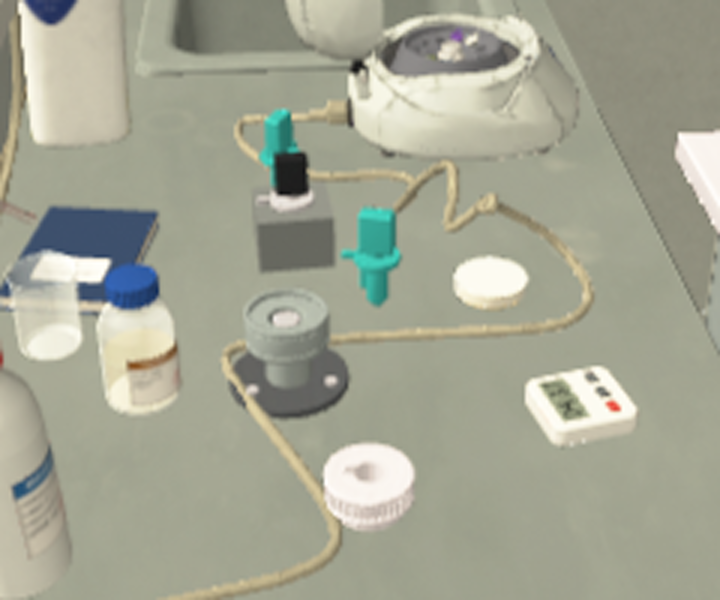

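The top crop shows what could be confused:
- **Pulley:** the disc with the bore at crop (135,270), i.e. full (175,201). Its notch points up, about +x. The plain white disc at crop (453,412) is the dish.
- **Shaft:** the black handle in the grey block at crop (553,200), i.e. full (316,177). The turquoise ones at (665,195) and (440,290) are the look-alikes.
- **Post:** the cup at crop (309,198).

I'll rise, then travel to a spot above the pulley and look closer.

```bash
cat >> h.py <<'E'
def go(p,yaw=None):
    "tool-axes shift (mm) and turn (rad) from the measured pose to world point p"
    T=Tool(); print("shift mm",np.round(T[:3,:3].T@(np.array(p)-T[:3,3])*1e3,1),end=" ")
    if yaw is not None: print("turn",np.round(Ro.from_matrix(T[:3,:3].T@Ro.from_euler("xyz",[np.pi,0,yaw]).as_matrix()).as_rotvec(),4),end="")
    print()
np.set_printoptions(precision=4,suppress=True)
E
python3 - <<'E'
from h import *
print(np.array(get_calibration("wrist")["mount"]),get_calibration("wrist")["mtx"])
go([.174,-.6,.36]); go([.5,-.1,.36]); go([.47,.3,.25]);
E
```

```text
[[-0.0002 -0.961  -0.2766  0.0751]
 [ 1.     -0.0003  0.0003 -0.0001]
 [-0.0004 -0.2766  0.961  -0.1923]
 [ 0.      0.      0.      1.    ]] [[297.3186   0.     257.7994]
 [  0.     297.3186 192.733 ]
 [  0.       0.       1.    ]]
shift mm [   0.3   -0.3 -167.4] 
shift mm [ 452.5 -389.9 -167.4] 
shift mm [ 534.9 -782.5  -57.5]
```

>>> step_arm(motion=[[0,0,-45,0,0,0],[0,0,-45,0,0,0],[0,0,-40,0,0,0],[20,-10,-30,0,0,0],[40,-30,0,0,0,0]])

```text
clock: 1.5
tool_pos: [0.2195, -0.5485, 0.358]
eef_rot: [3.132, 0.001, 0.278]
wrist_force: [1.4, 0.5, 1.3]
grip_width: 0.995
grip_force: 0.0
```

>>> step_arm(motion=[[37,-33,0,0,0,0],[37,-33,0,0,0,0],[37,-33,0,0,0,0],[37,-33,0,0,0,0],[37,-33,0,0,0,0]])

```text
clock: 2.0
tool_pos: [0.3528, -0.3335, 0.3528]
eef_rot: [3.141, -0.0, 0.281]
wrist_force: [1.1, -1.5, -0.4]
grip_width: 1.001
grip_force: 0.0
```

>>> step_arm(motion=[[37,-33,0,0,0,0],[37,-33,0,0,0,0],[37,-33,0,0,0,0],[30,-40,0,0,0,0],[20,-45,0,0,0,0]])

```text
clock: 2.5
tool_pos: [0.4565, -0.1118, 0.3523]
eef_rot: [-3.141, -0.0, 0.282]
wrist_force: [0.6, 0.4, -0.0]
grip_width: 0.998
grip_force: 0.0
```

>>> step_arm(motion=[[13,-47,0,0,0,0],[12,-45,15,0,0,0],[12,-45,15,0,0,0],[12,-45,15,0,0,0],[12,-45,15,0,0,0]])

```text
clock: 3.0
tool_pos: [0.4507, 0.1231, 0.2924]
eef_rot: [3.141, -0.001, 0.282]
wrist_force: [0.6, -0.8, -0.5]
grip_width: 1.003
grip_force: 0.0
```

```bash
python3 - <<'E'
from h import *
o=manip.get_obs(); print(o["tool_pos"],o["eef_rot"],o["joint_pos"]); go([.47,.3,.25],0.28); go([.497,.378,.15],0.28)
E
```

```text
[0.4507 0.1231 0.2924] [ 3.1413 -0.0012  0.2818] [ 0.0977 -0.2154  1.7785 -0.0001  1.5773  1.3867]
shift mm [  67.6 -164.6   42.4] turn [ 0.0003 -0.0012  0.0018]
shift mm [ 115.1 -232.   142.4] turn [ 0.0003 -0.0012  0.0018]
```

>>> step_arm(motion=[[16,-44,10,0,0,0],[16,-44,10,0,0,0],[16,-40,15,0,0,0],[10,-30,10,0,0,0],[0,0,0,0,0,0]])

```text
clock: 3.5
tool_pos: [0.4612, 0.2921, 0.2453]
eef_rot: [-3.141, 0.003, 0.286]
wrist_force: [-0.1, -0.3, -0.3]
grip_width: 1.002
grip_force: 0.0
```

```bash
python3 - <<'E'
from h import *
T=Tool(); im=get_image("wrist"); np.save("T1.npy",T); print(T[:3,3])
for n in("pulley","pulley_keyway","post"):
  for d in models.spot_in(n,"wrist")[:2]:
    w=c2w("wrist",d["point"],T); print(n,round(d["confidence"],2),w,proj("wrist",w,T))
save("w1",im)
for X in([.497,.378,.03],[.546,.234,.065]): print(proj("wrist",X,T))
E
```

```text
[0.4612 0.2921 0.2453]
pulley 0.43 [0.5372 0.048  0.0725] [437.1734 169.373 ]
pulley_keyway 0.69 [0.4986 0.3757 0.0336] [206.5877 121.1397]
pulley_keyway 0.65 [0.4038 0.1133 0.014 ] [354.8585 227.4372]
post 0.57 [0.5446 0.2401 0.0602] [315.627  117.5965]
[205.1802 121.7154]
[321.1852 118.1714]
```

View pics/w1.png

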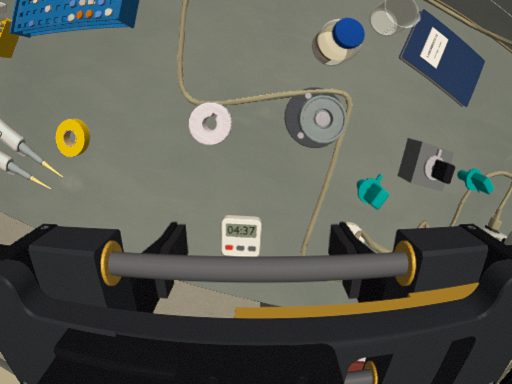

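The wrist view shows the pulley at (210,123) with its notch at about (213,116), and the cup at (322,118). Next I measure both from the top and wrist views.

```bash
cat >> h.py <<'E'
def rect(cam,im,T,c,z,half=.045,n=360):
    "orthographic patch of plane z round c: row = -x, col = -y"
    g=np.linspace(half,-half,n); P=np.array([[proj(cam,[c[0]+a,c[1]+b,z],T) for b in g] for a in g],np.float32)
    return cv2.remap(im,P[...,0],P[...,1],cv2.INTER_CUBIC)
E
python3 - <<'E'
from h import *
T=np.load("T1.npy")
A={"top":(cv2.imread("pics/top.png"),None),"wrist":(cv2.imread("pics/w1.png"),T)}
rows=[]
for nm,c,z in(("pulley",[.497,.376],.03),("cup",[.545,.232],.065)):
  r=[]; 
  for cam in A:
    p=rect(cam,*A[cam],c,z); r.append(p)
    g=cv2.cvtColor(p,cv2.COLOR_BGR2GRAY)
    if nm=="pulley":
      m=(g>150).astype(np.uint8)
      k=max(cv2.findContours(m,0,1)[0],key=cv2.contourArea); (u,v),R=cv2.minEnclosingCircle(k)
      s=.09/359; w=[c[0]+.045-v*s,c[1]+.045-u*s]; e=cv2.fitEllipse(k)
      print(nm,cam,w,"R mm",R*s*1e3, "ell",c[0]+.045-e[0][1]*s,c[1]+.045-e[0][0]*s,np.array(e[1])*s*500, (g>150).sum())
      # dark pixels in the ring 11..17 mm from the centre -> keyway angle
      yy,xx=np.mgrid[:360,:360]; dx=(v-yy)*s; dy=(u-xx)*s; rr=np.hypot(dx,dy)
      q=(rr>.0115)&(rr<.016); W=np.clip(np.percentile(g[q],70)-g[q].astype(float)-25,0,None); print("keyway yaw",np.arctan2((W*dy[q]).sum(),(W*dx[q]).sum()),W.sum())
  rows.append(np.hstack(r))
cv2.imwrite("pics/r1.png",cv2.resize(np.vstack(rows),(600,600)))
E
```

```text
Traceback (most recent call last):
  File "h.py", line 39, in rect
    g=np.linspace(half,-half,n); P=np.array([[proj(cam,[c[0]+a,c[1]+b,z],T) for b in g] for a in g],np.float32)
                                              ~~~~^^^^^^^^^^^^^^^^^^^^^^^^^
  File "h.py", line 20, in proj
    c=get_calibration(cam); K=np.array(c["mtx"])
ValueError: time passes only in moves, steps and waits
```

```bash
sed -i 's/^def Tool/import functools\nget_calibration=functools.lru_cache(None)(get_calibration)\ndef Tool/' h.py
cat > meas.py <<'E'
from h import *
def measure(A,items,out):
  rows=[]
  for nm,c,z in items:
    r=[]
    for cam,(im,T) in A.items():
      p=rect(cam,im,T,c,z); r.append(p); g=cv2.cvtColor(p,cv2.COLOR_BGR2GRAY); s=.09/359
      if nm=="pulley":
        k=max(cv2.findContours((g>150).astype(np.uint8),0,1)[0],key=cv2.contourArea); e=cv2.fitEllipse(k); u,v=e[0]
        print(nm,cam,"ell",c[0]+.045-v*s,c[1]+.045-u*s,np.array(e[1])*s*500)
        yy,xx=np.mgrid[:360,:360]; dx=(v-yy)*s; dy=(u-xx)*s; rr=np.hypot(dx,dy)
        q=(rr>.0115)&(rr<.016); W=np.clip(np.percentile(g[q],70)-g[q].astype(float)-25,0,None)
        print("keyway yaw",np.arctan2((W*dy[q]).sum(),(W*dx[q]).sum()),W.sum())
    rows.append(np.hstack(r))
  cv2.imwrite(out,cv2.resize(np.vstack(rows),(300*len(A),300*len(rows))))
E
python3 - <<'E'
from meas import *
T=np.load("T1.npy")
measure({"top":(cv2.imread("pics/top.png"),None),"wrist":(cv2.imread("pics/w1.png"),T)},(("pulley",[.497,.376],.03),("cup",[.545,.232],.065)),"pics/r1.png")
E
```

```text
pulley top ell 0.49846663272613273 0.37318098929997606 [28.7672 28.9337]
keyway yaw -0.2631479742558005 31157.0
pulley wrist ell 0.4987136988732809 0.3708987058676717 [28.5862 34.3134]
keyway yaw 0.7169787051105252 22886.0
```

View pics/r1.png

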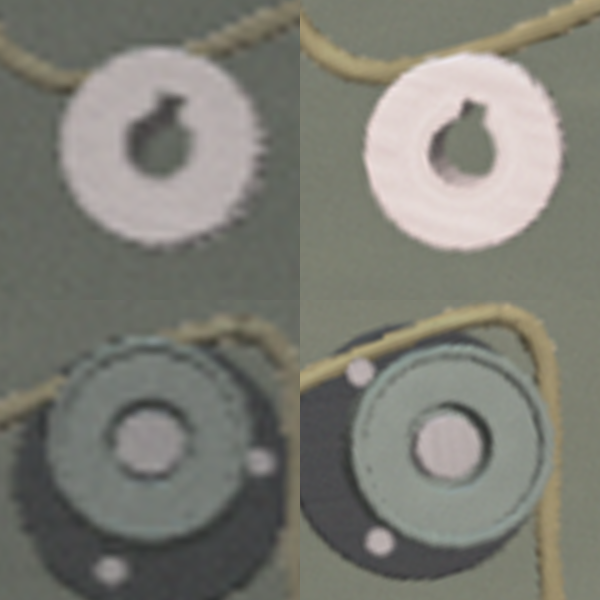

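Both views agree. Height 0.03 fits, with a common 2 mm bias between the views.
- **Pulley:** centre about (0.4975, 0.373), keyway yaw about −0.26.
- **Cup:** about (0.5475, 0.2317).

```bash
python3 - <<'E'
from h import *
go([.4975,.3728,.06],0.28)
E
```

```text
shift mm [ 56.3 -71.7 188.2] turn [ 0.0004 -0.0007  0.0012]
```

>>> step_arm(motion=[[19,-24,35,0,0,0],[19,-24,38,0,0,0],[18,-24,38,0,0,0],[0,0,45,0,0,0],[0,0,32,0,0,0]])

```text
clock: 4.2
tool_pos: [0.4965, 0.3726, 0.0572]
eef_rot: [3.141, 0.002, 0.281]
wrist_force: [-0.6, 0.2, -0.1]
grip_width: 1.004
grip_force: 0.0
```

>>> step_arm(motion=[[0,0,0,0,0,0],[0,0,0,0,0,0]])

```text
clock: 4.4
tool_pos: [0.4975, 0.373, 0.0606]
eef_rot: [3.142, -0.0, 0.28]
wrist_force: [0.1, 0.6, 0.7]
grip_width: 1.001
grip_force: 0.0
```

```bash
python3 - <<'E'
from meas import *
go([.4975,.3728,.012],0.28)
T=Tool(); im=get_image("wrist"); np.save("T2.npy",T); save("w2",im); print(models.spot_in("pulley_keyway","wrist")[:1], proj("wrist",[.4975,.3728,.03],T))
a=rect("wrist",im,T,[.4975,.3728],.03); cv2.imwrite("pics/r2.png",np.hstack([cv2.resize(im[:,:,::-1],(480,360)),a[:,:,::-1]])[:, :800])
E
```

```text
shift mm [-0.   0.2 48.6] turn [ 0.     -0.0003  0.0002]
[{'point': [-0.0042, 0.0096, 0.2349], 'confidence': 0.97}] [258.0279 206.0735]
```

View pics/r2.png

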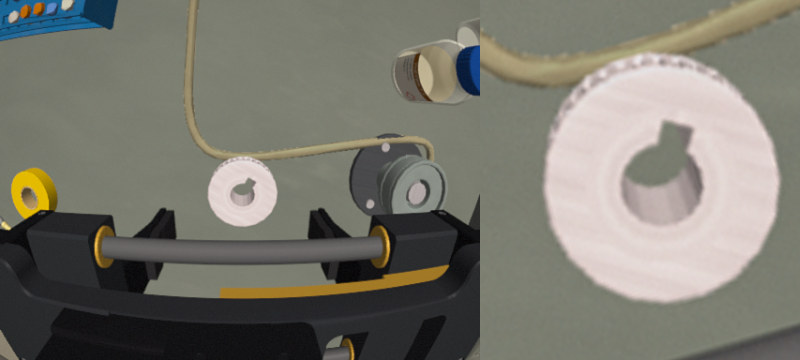

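The close view shows the pulley centred under the gripper to within 1 mm, with both fingers clear. I go down and grip.

>>> step_arm(motion=[[0,0,20,0,0,0],[0,0,20,0,0,0],[-1,0,8,0,0,0],[0,0,0,0,0,0]])

```text
clock: 4.9
tool_pos: [0.4959, 0.3735, 0.0122]
eef_rot: [-3.141, -0.0, 0.282]
wrist_force: [-0.3, -0.2, -0.8]
grip_width: 0.999
grip_force: 0.0
```

>>> step_arm(motion=[[0,0,0,0,0,0],[0,0,0,0,0,0],[0,0,0,0,0,0],[0,0,0,0,0,0],[0,0,0,0,0,0]], grip=50)

```text
clock: 5.4
tool_pos: [0.4959, 0.3737, 0.0119]
eef_rot: [-3.141, -0.0, 0.282]
wrist_force: [0.2, 0.3, 0.3]
grip_width: 0.639
grip_force: 0.0
```

>>> step_arm(motion=[[0,0,0,0,0,0],[0,0,0,0,0,0],[0,0,0,0,0,0]])

```text
clock: 5.7
tool_pos: [0.4956, 0.3736, 0.0115]
eef_rot: [3.142, 0.0, 0.282]
wrist_force: [-0.2, -0.1, -0.5]
grip_width: 0.574
grip_force: 0.0
```

```bash
python3 - <<'E'
from meas import *
im=get_image("wrist"); s=get_image("side"); 
cv2.imwrite("pics/g1.png",np.hstack([cv2.resize(im[100:300,130:390,::-1],(416,320)),cv2.resize(s[220:330,200:330,::-1],(378,320),interpolation=2)]))
print(manip.get_obs())
E
```

```text
{'clock': 5.8, 'joint_pos': array([ 0.5189,  0.3962,  1.6704, -0.    ,  1.0751,  1.8079]), 'dq': array([-0.0013, -0.0003, -0.0001,  0.0007,  0.0003,  0.0013]), 'joint_efforts': array([  0.0036, -52.4021, -33.5377,   0.0161,  -0.0817,   0.    ]), 'tool_pos': array([0.4956, 0.3735, 0.0115]), 'eef_rot': array([3.1415, 0.0001, 0.2818]), 'wrist_force': array([ 0.7719,  0.2863, -0.3103]), 'moment': array([-0.0093,  0.0453, -0.0087]), 'grip_force': 0.0, 'grip_width': 0.579657507524834}
```

View pics/g1.png

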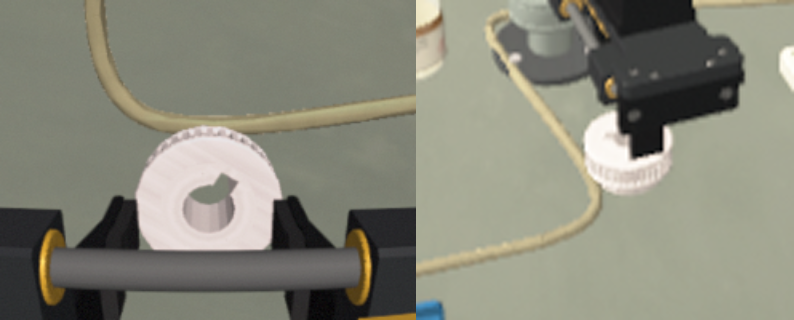

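```bash
python3 - <<'E'
from meas import *
T=Tool(); im=get_image("wrist"); save("w3",im)
f=lambda x,y,z: proj("wrist",(T@[x,y,z,1])[:3],T)
print("pads tips",f(0,.025,0),f(0,-.025,0),f(0,.03,0),f(0,-.03,0), "crop", [(f(0,s,0)-[130,100])*1.6 for s in(-.03,-.025,.025,.03)])
for x in(.4965,.5065,.5165): print(x,(proj("wrist",[x,.3724,.03],T)-[130,100])*1.6)
a=rect("wrist",im,T,[.4965,.3724],.03); b=rect("top",get_image("top"),None,[.4965,.3724],.03)
cv2.imwrite("pics/g2.png",np.hstack([a,b])[:,:,::-1]); print(manip.get_obs()["grip_width"],manip.get_obs()["grip_force"])
E
```

```text
pads tips [293.6887 219.9908] [221.9443 220.0178] [300.7714 219.9304] [214.8603 219.9628] crop [array([135.7765, 191.9404]), array([147.1108, 192.0285]), array([261.9019, 191.9853]), array([273.2342, 191.8887])]
0.4965 [207.9135 207.9601]
0.5065 [215.1016 185.3209]
0.5165 [222.5139 161.8519]
0.5746993124374722 0.0
```

View pics/g2.png

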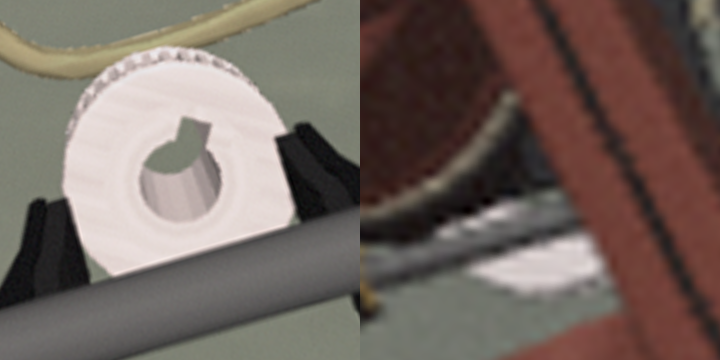

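The fingers read 50 mm, exactly the commanded opening, with no force. I'll command a smaller opening to see whether they are blocked.

>>> step_arm(motion=[[0,0,0,0,0,0],[0,0,0,0,0,0]], grip=46)

```text
clock: 6.1
tool_pos: [0.4957, 0.3736, 0.0115]
eef_rot: [-3.142, -0.0, 0.282]
wrist_force: [-0.8, 0.1, 0.3]
grip_width: 0.533
grip_force: 0.0
```

>>> step_arm(motion=[[0,0,0,0,0,0],[0,0,0,0,0,0]])

```text
clock: 6.3
tool_pos: [0.4957, 0.3736, 0.0115]
eef_rot: [3.142, 0.0, 0.282]
wrist_force: [0.5, -0.4, 0.3]
grip_width: 0.531
grip_force: 0.0
```

```bash
python3 - <<'E'
from meas import *
T=Tool(); im=get_image("wrist"); save("w4",im); a=cv2.imread("pics/w3.png"); b=cv2.imread("pics/w4.png")
g=lambda x:cv2.cvtColor(x,cv2.COLOR_BGR2GRAY)
bore=g(a)[195:245,235:285]
r=cv2.matchTemplate(g(b)[180:260,215:305],bore,cv2.TM_CCOEFF_NORMED); print("bore shift",np.array(cv2.minMaxLoc(r)[3])-[20,15],r.max())
for v in(225,232,240): print(v,[ (x,int(g(a)[v,x]),int(g(b)[v,x])) for x in list(range(200,224,2))+list(range(292,320,2))])
o=manip.get_obs(); print(o["grip_width"],o["grip_force"],o["tool_pos"])
cv2.imwrite("pics/g3.png",np.hstack([cv2.resize(x[150:270,180:340],(400,300),interpolation=2) for x in(a,b)]))
E
```

```text
bore shift [0 0] 0.9989506
225 [(200, 35, 129), (202, 23, 100), (204, 15, 22), (206, 24, 20), (208, 41, 15), (210, 40, 29), (212, 41, 45), (214, 47, 41), (216, 192, 60), (218, 224, 76), (220, 223, 223), (222, 219, 221), (292, 221, 221), (294, 219, 220), (296, 216, 213), (298, 216, 59), (300, 161, 57), (302, 55, 58), (304, 58, 88), (306, 47, 37), (308, 41, 19), (310, 10, 18), (312, 15, 30), (314, 17, 119), (316, 61, 122), (318, 126, 124)]
232 [(200, 17, 58), (202, 24, 17), (204, 23, 24), (206, 36, 17), (208, 34, 30), (210, 35, 37), (212, 32, 35), (214, 20, 37), (216, 151, 31), (218, 217, 39), (220, 220, 221), (222, 221, 222), (292, 216, 217), (294, 215, 216), (296, 216, 206), (298, 222, 6), (300, 119, 33), (302, 19, 33), (304, 33, 36), (306, 36, 31), (308, 33, 19), (310, 35, 21), (312, 17, 18), (314, 22, 19), (316, 18, 61), (318, 15, 125)]
240 [(200, 16, 23), (202, 35, 20), (204, 34, 14), (206, 37, 34), (208, 35, 36), (210, 28, 37), (212, 21, 37), (214, 21, 30), (216, 88, 22), (218, 224, 27), (220, 224, 191), (222, 222, 224), (292, 219, 220), (294, 219, 224), (296, 221, 157), (298, 222, 10), (300, 63, 13), (302, 17, 28), (304, 18, 35), (306, 31, 33), (308, 33, 35), (310, 35, 34), (312, 34, 11), (314, 29, 20), (316, 12, 17), (318, 14, 21)]
0.5285001664132734 0.0 [0.4957 0.3736 0.0115]
```

View pics/g3.png

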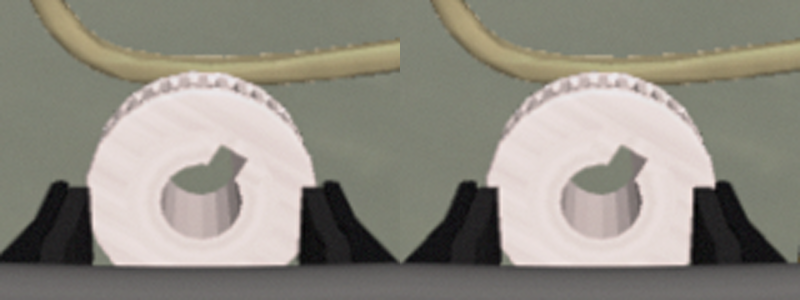

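```bash
python3 - <<'E'
from meas import *
T=Tool()
for z in(0,-.01,-.02,-.03,-.035): 
  print(z,"side 25mm",proj("side",(T@[0,-.025,z,1])[:3]),proj("side",(T@[0,-.04,z,1])[:3]),"wrist front edge",[proj("wrist",(T@[.0095,s*.023,z,1])[:3],T) for s in(-1,1)])
for z in(.02,.03): print(z,proj("side",[.4965,.3724,z]),proj("side",[.4965,.3424,z])[1],proj("side",[.4965,.4024,z]))
# side-view pulley extent in the first picture
g=cv2.cvtColor(cv2.imread("pics/side.png"),cv2.COLOR_BGR2GRAY); m=(g[245:300,245:300]>170).astype(np.uint8)
k=max(cv2.findContours(m,0,1)[0],key=cv2.contourArea); print(cv2.boundingRect(k))
E
```

```text
0 side 25mm [277.8179 283.24  ] [280.6113 288.3214] wrist front edge [array([224.2947, 207.1387]), array([291.3324, 207.1144])]
-0.01 side 25mm [277.8176 279.3073] [280.6276 284.3638] wrist front edge [array([222.6729, 212.066 ]), array([292.9676, 212.04  ])]
-0.02 side 25mm [277.8174 275.3281] [280.6442 280.3588] wrist front edge [array([220.8941, 217.4907]), array([294.7612, 217.4629])]
-0.03 side 25mm [277.8172 271.3017] [280.661  276.3056] wrist front edge [array([218.9358, 223.4876]), array([296.7356, 223.4577])]
-0.035 side 25mm [277.817  269.2705] [280.6695 274.2606] wrist front edge [array([217.8814, 226.7279]), array([297.7988, 226.6967])]
0.02 [272.8376 271.4046] 261.5643304120574 [273.948  281.8214]
0.03 [272.8087 267.4776] 257.6915118555577 [273.9249 277.8404]
(0, 12, 44, 43)
```

Both the wrist and side views put the visible finger ends about 31 mm short of the stated TCP, at z about 0.043. The fingers closed over the pulley's top without touching it. I reopen and go down in small steps, watching the force.

>>> step_arm(motion=[[0,0,0,0,0,0],[0,0,0,0,0,0],[0,0,0,0,0,0],[0,0,0,0,0,0],[0,0,0,0,0,0]], grip=87)

```text
clock: 6.85
tool_pos: [0.4957, 0.3736, 0.0115]
eef_rot: [-3.142, 0.0, 0.282]
wrist_force: [0.2, -0.8, 0.2]
grip_width: 0.899
grip_force: 0.0
```

>>> step_arm(motion=[[0,0,0,0,0,0],[0,0,5,0,0,0],[0,0,4,0,0,0],[0,0,0,0,0,0]])

```text
clock: 7.25
tool_pos: [0.4949, 0.3731, 0.0014]
eef_rot: [3.141, 0.002, 0.282]
wrist_force: [-0.2, 0.4, 0.3]
grip_width: 0.995
grip_force: 0.0
```

>>> step_arm(motion=[[0,0,2,0,0,0],[0,0,2,0,0,0],[0,0,0,0,0,0]])

```text
clock: 7.55
tool_pos: [0.4954, 0.3735, -0.0018]
eef_rot: [3.141, 0.001, 0.282]
wrist_force: [-0.6, -0.8, 0.0]
grip_width: 1.001
grip_force: 0.0
```

>>> step_arm(motion=[[0,0,4,0,0,0],[0,0,4,0,0,0],[0,0,0,0,0,0]])

```text
clock: 7.85
tool_pos: [0.4951, 0.3732, -0.0104]
eef_rot: [3.141, 0.001, 0.282]
wrist_force: [-0.2, -0.4, -0.1]
grip_width: 1.002
grip_force: 0.0
```

>>> step_arm(motion=[[0,0,3,0,0,0],[0,0,3,0,0,0],[0,0,2,0,0,0],[0,0,0,0,0,0]])

```text
clock: 8.25
tool_pos: [0.4953, 0.3734, -0.0179]
eef_rot: [3.141, 0.001, 0.282]
wrist_force: [0.5, 0.5, 0.1]
grip_width: 1.004
grip_force: 0.0
```

>>> step_arm(motion=[[0,0,0,0,0,0],[0,0,0,0,0,0],[0,0,0,0,0,0],[0,0,0,0,0,0],[0,0,0,0,0,0]], grip=52)

```text
clock: 8.75
tool_pos: [0.4958, 0.3734, -0.0173]
eef_rot: [3.141, -0.0, 0.282]
wrist_force: [-0.4, 0.0, 0.6]
grip_width: 0.679
grip_force: 30.0
```

>>> step_arm(motion=[[0,0,0,0,0,0],[0,0,0,0,0,0],[0,0,0,0,0,0]])

```text
clock: 9.05
tool_pos: [0.4958, 0.3734, -0.0174]
eef_rot: [3.141, -0.0, 0.282]
wrist_force: [0.8, -1.1, 1.2]
grip_width: 0.676
grip_force: 30.0
```

Gripped: 59 mm at 30 N. I lift it and carry it above the cup, turning it by about +0.27 on the way.

>>> step_arm(motion=[[0,0,-10,0,0,0],[0,0,-25,0,0,0],[0,0,-30,0,0,0],[0,0,-30,0,0,0],[0,0,-30,0,0,0]])

```text
clock: 9.55
tool_pos: [0.4949, 0.3735, 0.1085]
eef_rot: [-3.141, 0.001, 0.282]
wrist_force: [-0.4, -0.4, -3.5]
grip_width: 0.678
grip_force: 30.0
```

```bash
python3 - <<'E'
from meas import *
o=manip.get_obs(); print(o["wrist_force"],o["grip_width"],o["grip_force"],o["tool_pos"],o["joint_pos"]); go([.5456,.2321,.108],.55)
E
```

```text
[-0.4157 -0.4113 -3.5464] 0.6784608673103847 29.999382267706096 [0.4949 0.3735 0.1085] [0.5191 0.2795 1.6183 0.0004 1.2449 1.8078]
shift mm [  9.4 149.9   0.5] turn [-0.0003  0.0012 -0.2681]
```

>>> step_arm(motion=[[2,35,0,0,0,0],[2,40,0,0,0,0],[2,40,0,0,0,0],[2,35,0,0,0,0],[0,0,0,0,0,-0.13]])

```text
clock: 10.05
tool_pos: [0.5461, 0.2276, 0.1076]
eef_rot: [3.14, 0.001, 0.409]
wrist_force: [0.1, 0.7, -3.8]
grip_width: 0.669
grip_force: 30.0
```

>>> step_arm(motion=[[0,0,0,0,0,-0.14],[0,0,0,0,0,0],[0,0,0,0,0,0]])

```text
clock: 10.35
tool_pos: [0.5447, 0.2319, 0.1075]
eef_rot: [-3.141, 0.0, 0.548]
wrist_force: [-0.4, -0.2, -2.3]
grip_width: 0.67
grip_force: 30.0
```

```bash
python3 - <<'E'
from meas import *
T=Tool(); np.save("T5.npy",T); im=get_image("wrist"); s=get_image("side"); save("w5",im); save("s5",s); go([.5456,.2321,.0445],.55)
b=[rect("side",s,None,[.5456,.2321],z,.07,300) for z in(.065,)]
pc=(T@[.0006,0,-.0174-.03*0,1])[:3]; print("pulley centre",T[:3,3],proj("wrist",[T[0,3],T[1,3],T[2,3]+.0174+.03],T))
cv2.imwrite("pics/p1.png",np.hstack([cv2.resize(im[120:280,150:370,::-1],(412,300)),cv2.resize(s[150:280,180:330,::-1],(346,300),interpolation=2)]))
E
```

```text
shift mm [ 0.7  0.4 63. ] turn [-0.0002  0.0002 -0.0003]
pulley centre [0.5447 0.2319 0.1075] [258.1232 251.6785]
```

View pics/p1.png

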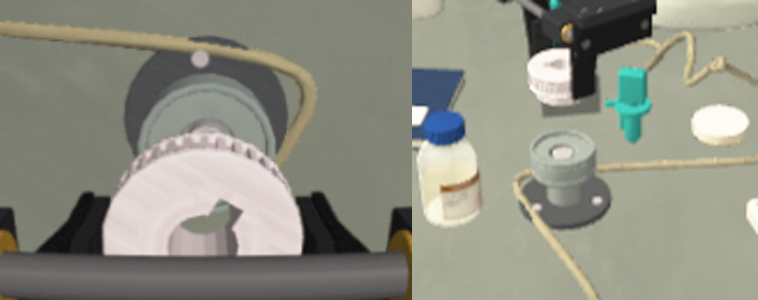

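The view shows the pulley level in the fingers and roughly over the cup, with the cup perhaps 1–2 mm towards +tool y. I'll fit the rim arc numerically.

```bash
cat > fit.py <<'E'
from h import *
def fit(cam,im,T,c,z,R,angs,span=.006,st=.0005):
    g=cv2.GaussianBlur(cv2.cvtColor(im,cv2.COLOR_BGR2GRAY),(0,0),1).astype(np.float32)
    best=[]
    def samp(c,r):
        P=np.array([proj(cam,[c[0]+r*np.cos(a),c[1]+r*np.sin(a),z],T) for a in angs],np.float32)
        return cv2.remap(g,P[:,:1],P[:,1:],cv2.INTER_LINEAR).ravel()
    k=np.arange(-span,span+1e-9,st)
    for a in k:
        for b in k:
            q=[c[0]+a,c[1]+b]; d=samp(q,R+.001)-samp(q,R-.001); best.append((abs(d.mean()),*q))
    return sorted(best)[::-1][:4]
E
python3 - <<'E'
from fit import *
T=np.load("T5.npy"); w=cv2.imread("pics/w5.png"); s=cv2.imread("pics/side.png"); t=cv2.imread("pics/top.png")
print("w5"); [print(np.round(x,4)) for x in fit("wrist",w,T,[.546,.2315],.065,.031,.55+np.linspace(-1.3,1.3,40))]
print("w5 pulley"); zp=T[2,3]+.0174+.03; [print(np.round(x,4)) for x in fit("wrist",w,T,T[:2,3],zp,.030,.55+np.linspace(-1.,1.,40))]
T1=np.load("T1.npy"); w1=cv2.imread("pics/w1.png"); a=np.linspace(0,6.28,60)
print("w1 cup",np.round(fit("wrist",w1,T1,[.546,.2315],.065,.031,a)[0],4),"pulley",np.round(fit("wrist",w1,T1,[.497,.372],.03,.03,a)[0],4))
print("top cup",np.round(fit("top",t,None,[.548,.2315],.065,.031,a)[0],4),"pulley",np.round(fit("top",t,None,[.498,.373],.03,.03,a)[0],4))
print("side cup",np.round(fit("side",s,None,[.548,.2315],.065,.031,a)[0],4),"pulley",np.round(fit("side",s,None,[.498,.373],.03,.03,a)[0],4))
E
```

```text
w5
[34.1504  0.546   0.2305]
[34.      0.5465  0.2305]
[33.3537  0.546   0.231 ]
[33.1754  0.5465  0.231 ]
w5 pulley
[54.1424  0.5447  0.2319]
[54.042   0.5447  0.2314]
[51.996   0.5442  0.2319]
[50.5243  0.5452  0.2314]
w1 cup [19.8439  0.5465  0.2305] pulley [39.6294  0.497   0.372 ]
top cup [8.8154 0.549  0.232 ] pulley [20.1187  0.4985  0.373 ]
side cup [4.4735 0.549  0.229 ] pulley [19.9274  0.4975  0.3715]
```

Fit result: pulley at (0.5447, 0.2318), cup at (0.546, 0.2306). That calls for a correction of about +0.6, +1.7 mm in tool axes. I go down.

>>> step_arm(motion=[[0.5,1.5,15,0,0,0],[0,0,20,0,0,0],[0,0,15,0,0,0],[0,0,5,0,0,0],[0,0,0,0,0,0]])

```text
clock: 10.95
tool_pos: [0.5451, 0.2304, 0.0508]
eef_rot: [-3.141, 0.003, 0.552]
wrist_force: [0.6, -1.4, -2.8]
grip_width: 0.673
grip_force: 30.0
```

>>> step_arm(motion=[[0,0,3,0,0,0],[0,0,3,0,0,0],[0,0,2,0,0,0],[0,0,0,0,0,0]])

```text
clock: 11.35
tool_pos: [0.5463, 0.2307, 0.0446]
eef_rot: [3.142, -0.0, 0.552]
wrist_force: [0.2, -1.1, -2.9]
grip_width: 0.672
grip_force: 30.0
```

>>> step_arm(motion=[[0,0,1,0,0,0],[0,0,1,0,0,0],[0,0,0,0,0,0]])

```text
clock: 11.65
tool_pos: [0.5465, 0.2308, 0.0427]
eef_rot: [3.141, -0.0, 0.552]
wrist_force: [0.1, 0.7, -3.3]
grip_width: 0.67
grip_force: 30.0
```

>>> step_arm(motion=[[0,0,1,0,0,0],[0,0,0,0,0,0]])

```text
clock: 11.85
tool_pos: [0.5465, 0.2308, 0.0426]
eef_rot: [3.141, -0.0, 0.552]
wrist_force: [-2.5, -1.2, 5.4]
grip_width: 0.675
grip_force: 30.0
```

Contact is at TCP z = 0.0426, exactly the expected floor height. I release and rise.

>>> step_arm(motion=[[0,0,0,0,0,0],[0,0,0,0,0,0],[0,0,0,0,0,0],[0,0,0,0,0,0],[0,0,0,0,0,0]], grip=87)

```text
clock: 12.35
tool_pos: [0.5463, 0.2307, 0.0414]
eef_rot: [-3.142, -0.0, 0.552]
wrist_force: [-0.2, 0.5, -0.2]
grip_width: 0.98
grip_force: 0.0
```

>>> step_arm(motion=[[0,0,-10,0,0,0],[0,0,-25,0,0,0],[0,0,-40,0,0,0],[0,0,-40,0,0,0],[0,0,-15,0,0,0]])

```text
clock: 12.85
tool_pos: [0.549, 0.2315, 0.1775]
eef_rot: [3.139, -0.008, 0.552]
wrist_force: [0.9, 0.5, 0.3]
grip_width: 1.0
grip_force: 0.0
```

>>> step_arm(motion=[[0,35,0,0,0,0],[0,0,0,0,0,0]])

```text
clock: 13.05
tool_pos: [0.5666, 0.1985, 0.1727]
eef_rot: [3.139, -0.002, 0.55]
wrist_force: [-0.2, -0.5, 0.8]
grip_width: 0.996
grip_force: 0.0
```

```bash
python3 - <<'E'
from fit import *
T=Tool(); np.save("T6.npy",T); im=get_image("wrist"); sd=get_image("side"); save("w6",im); w=cv2.imread("pics/w6.png"); save("s6",sd)
print(T[:3,3],manip.get_obs()["joint_pos"][5],manip.get_obs()["grip_width"])
for n in("pulley_keyway","shaft_handle","shaft"):
  for d in models.spot_in(n,"wrist")[:3]: p=c2w("wrist",d["point"],T); print(n,d["confidence"],p,proj("wrist",p,T))
a=np.linspace(0,6.28,60)
for z in(.085,.09,.095): print("pulley",z,np.round(fit("wrist",w,T,[.546,.231],z,.03,a)[0],4))
print("bore",np.round(fit("wrist",w,T,[.546,.231],.09,.01025,np.linspace(.7,5.6,50))[0],4))
print("side pulley",np.round(fit("side",cv2.imread("pics/s6.png"),None,[.548,.23],.09,.03,a)[0],4))
print("holder/handle patches"); 
E
```

```text
[0.5666 0.1985 0.1727] 1.229793985591862 0.9984562543113723
pulley_keyway 0.71 [0.5476 0.2322 0.0931] [217.2107 188.3281]
shaft_handle 0.69 [0.478  0.1311 0.0868] [267.9084 284.7076]
shaft 0.78 [0.4727 0.1312 0.0822] [265.1553 285.7019]
pulley 0.085 [46.6123  0.5455  0.231 ]
pulley 0.09 [45.5566  0.5475  0.231 ]
pulley 0.095 [43.239   0.5495  0.2315]
bore [34.2364  0.5465  0.231 ]
side pulley [18.0935  0.5475  0.23  ]
holder/handle patches
```

```bash
cat >> fit.py <<'E'
def slot(cam,im,T,c,z,w,r0,r1,lo,hi,sgn):
    "yaw of a radial bar (width w, r0..r1) darker (sgn 1) or brighter (-1) than its flanks"
    g=cv2.GaussianBlur(cv2.cvtColor(im,cv2.COLOR_BGR2GRAY),(0,0),.6).astype(np.float32); out=[]
    def S(y,ts):
        P=np.array([proj(cam,[c[0]+r*np.cos(y)-t*np.sin(y),c[1]+r*np.sin(y)+t*np.cos(y),z],T) for r in np.linspace(r0,r1,6) for t in ts],np.float32)
        return cv2.remap(g,P[:,:1],P[:,1:],cv2.INTER_LINEAR).mean()
    for y in np.arange(lo,hi,.02):
        out.append((sgn*((S(y,[-.7*w,-.8*w,-.9*w])+S(y,[.7*w,.8*w,.9*w]))/2-S(y,np.linspace(-.45,.45,7)*w)),y))
    return sorted(out)[::-1][:3]
E
python3 - <<'E'
from fit import *
T=np.load("T6.npy"); w=cv2.imread("pics/w6.png")
for c in([.5465,.231],[.547,.231],[.546,.2315]): print("keyway",np.round(slot("wrist",w,T,c,.09,.008,.0115,.0155,-.6,.6,1),3))
# shaft from the first pictures: collar circle at z=.054, handle top at .093
t=cv2.imread("pics/top.png"); w1=cv2.imread("pics/w1.png"); T1=np.load("T1.npy")
for n,cam,im,TT in(("top","top",t,None),("w1","wrist",w1,T1)):
  for z,th,k in((.093,60,"handle top"),):
    p=rect(cam,im,TT,[.545,.045],z,.03,300); g=p.max(2); m=(g<45).astype(np.uint8); k_=max(cv2.findContours(m,0,1)[0],key=cv2.contourArea); (u,v),sz,a=cv2.minAreaRect(k_); s=.06/299
    print(n,k,.545+.03-v*s,.045+.03-u*s,np.array(sz)*s*1e3,a)
  p=rect(cam,im,TT,[.545,.045],.054,.04,300); save(n+"sh",p[:,:,::-1])
  for c in([.545,.045],[.543,.046]): print("pointer",np.round(slot(cam,im,TT,c,.054,.006,.021,.028,-.8,.8,-1),3))
cv2.imwrite("pics/sh.png",np.hstack([cv2.imread("pics/topsh.png"),cv2.imread("pics/w1sh.png")]))
go([.5,.045,.19],0)
E
```

```text
keyway [[35.054 -0.02 ]
 [34.981  0.   ]
 [34.552 -0.04 ]]
keyway [[32.8   -0.02 ]
 [32.688  0.   ]
 [32.312 -0.04 ]]
keyway [[36.361 -0.04 ]
 [36.308 -0.06 ]
 [35.713 -0.02 ]]
top handle top 0.537234619548887 0.044702383188100964 [18.1646 31.2026] 2.1610794067382812
pointer [[11.112 -0.16 ]
 [11.01  -0.14 ]
 [10.772 -0.18 ]]
pointer [[18.196 -0.2  ]
 [18.172 -0.18 ]
 [17.655 -0.22 ]]
w1 handle top 0.5373286402265365 0.053001670709820495 [26.4904 37.1068] 86.38612365722656
pointer [[12.409 -0.18 ]
 [12.269 -0.2  ]
 [11.857 -0.16 ]]
pointer [[24.104 -0.22 ]
 [23.492 -0.24 ]
 [23.213 -0.2  ]]
shift mm [-136.4   99.6  -19.1] turn [-0.0004  0.0014  0.5522]
```

>>> step_arm(motion=[[-34,25,-5,0,0,0],[-34,25,-5,0,0,0],[-34,25,-5,0,0,0],[-34,25,-4,0,0,0],[0,0,0,0,0,0.14]])

```text
clock: 13.8
tool_pos: [0.4998, 0.0414, 0.1908]
eef_rot: [3.14, 0.001, 0.409]
wrist_force: [0.4, 0.7, -0.4]
grip_width: 1.004
grip_force: 0.0
```

>>> step_arm(motion=[[0,0,0,0,0,0.14],[0,0,0,0,0,0.14],[0,0,0,0,0,0.13],[0,0,0,0,0,0],[0,0,0,0,0,0]])

```text
clock: 14.3
tool_pos: [0.5009, 0.0449, 0.1903]
eef_rot: [-3.141, 0.0, 0.006]
wrist_force: [0.4, -0.4, 0.3]
grip_width: 1.001
grip_force: 0.0
```

```bash
python3 - <<'E'
from fit import *
T=Tool(); np.save("T7.npy",T); save("w7",get_image("wrist")); w=cv2.imread("pics/w7.png"); print(T[:3,3],manip.get_obs()["eef_rot"],manip.get_obs()["joint_pos"][5])
for d in models.spot_in("shaft_handle","wrist")[:3]: p=c2w("wrist",d["point"],T); print(d["confidence"],p,proj("wrist",p,T))
c=[.54,.046]
f=fit("wrist",w,T,c,.054,.019,np.r_[np.linspace(.8,5.4,50)],.008)[0]; print("collar",np.round(f,4))
p=rect("wrist",w,T,c,.093,.03,300); g=p.max(2); k=max(cv2.findContours((g<60).astype(np.uint8),0,1)[0],key=cv2.contourArea); print(cv2.minAreaRect(k),cv2.boundingRect(k))
print("pointer",np.round(slot("wrist",w,T,f[1:],.054,.006,.021,.028,-.8,.8,-1),3))
q=rect("wrist",w,T,c,.054,.04,300); cv2.imwrite("pics/sh.png",cv2.resize(np.hstack([p,q]),(800,400)))
E
```

```text
[0.5009 0.0449 0.1903] [-3.1415  0.0004  0.0055] 1.4975994224734706
0.76 [ 0.5523 -0.0504  0.0625] [344.2546 133.6462]
0.75 [0.4814 0.1235 0.0631] [188.6501 194.6612]
0.64 [0.5432 0.0408 0.0545] [261.6066 139.0686]
collar [22.418   0.536   0.0485]
((179.69483947753906, 152.03070068359375), (144.14833068847656, 74.14418029785156), 88.65210723876953) (142, 80, 77, 145)
pointer [[34.333 -0.3  ]
 [34.271 -0.28 ]
 [31.808 -0.32 ]]
```

View pics/sh.png

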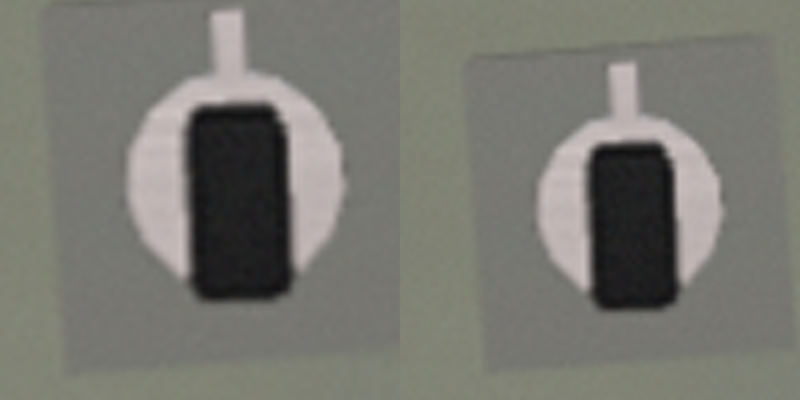

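Close view: the black handle and the collar with its pointer up (+x), centred at about (0.539, 0.040), yaw about +0.03. I go down to grip it.

>>> step_arm(motion=[[19,2.5,20,0,0,-0.025],[19,2.5,30,0,0,0],[0,0,30,0,0,0],[0,0,20,0,0,0],[0,0,0,0,0,0]], grip=60)

```text
clock: 14.9
tool_pos: [0.5363, 0.0403, 0.0868]
eef_rot: [-3.141, 0.007, 0.028]
wrist_force: [-0.2, -0.1, -0.5]
grip_width: 0.707
grip_force: 0.0
```

```bash
python3 - <<'E'
from fit import *
T=Tool(); np.save("T8.npy",T); save("w8",get_image("wrist")); w=cv2.imread("pics/w8.png"); print(T[:3,3],manip.get_obs()["eef_rot"],manip.get_obs()["grip_width"])
c=[.539,.040]
p=rect("wrist",w,T,c,.093,.022,300); g=p.max(2); s=.044/299; ks=sorted(cv2.findContours((g<60).astype(np.uint8),0,1)[0],key=cv2.contourArea)[::-1][:3]
for k in ks: (u,v),sz,a=cv2.minAreaRect(k); print(c[0]+.022-v*s,c[1]+.022-u*s,np.array(sz)*s*1e3,a)
f=fit("wrist",w,T,c,.054,.019,np.r_[np.linspace(-2,-.4,30),np.linspace(.4,2,30)],.005)[0]; print("collar",np.round(f,4)); print("pointer",np.round(slot("wrist",w,T,f[1:],.054,.006,.021,.028,-.4,.4,-1),3))
E
```

```text
[0.5363 0.0403 0.0868] [-3.1412  0.0038  0.0282] 0.7002041008464023
0.5432013820278206 0.040256352963654894 [35.0248 15.2215] 87.70938873291016
collar [44.14   0.538  0.04 ]
pointer [[52.59   0.04 ]
 [51.595  0.06 ]
 [50.061  0.02 ]]
```

>>> step_arm(motion=[[1.5,0,20,0,0,-0.012],[0,0,20,0,0,0],[0,0,10,0,0,0],[0,0,0,0,0,0],[0,0,0,0,0,0]])

```text
clock: 15.45
tool_pos: [0.5417, 0.04, 0.0418]
eef_rot: [3.141, -0.002, 0.039]
wrist_force: [-1.1, 0.6, 0.3]
grip_width: 0.693
grip_force: 0.0
```

>>> step_arm(motion=[[0,0,0,0,0,0],[0,0,0,0,0,0],[0,0,0,0,0,0],[0,0,0,0,0,0],[0,0,0,0,0,0]], grip=8)

```text
clock: 15.95
tool_pos: [0.5408, 0.04, 0.0407]
eef_rot: [3.142, -0.0, 0.039]
wrist_force: [-0.4, -0.6, -0.2]
grip_width: 0.322
grip_force: 0.0
```

>>> step_arm(motion=[[0,0,0,0,0,0],[0,0,0,0,0,0],[0,0,0,0,0,0]])

```text
clock: 16.25
tool_pos: [0.5408, 0.04, 0.0405]
eef_rot: [-3.142, 0.0, 0.039]
wrist_force: [0.1, 0.6, 0.4]
grip_width: 0.18
grip_force: 30.0
```

Shaft gripped (15.7 mm, 30 N). I lift it straight up.

>>> step_arm(motion=[[0,0,-10,0,0,0],[0,0,-20,0,0,0],[0,0,-30,0,0,0],[0,0,-30,0,0,0],[0,0,-20,0,0,0]])

```text
clock: 16.75
tool_pos: [0.5417, 0.04, 0.1535]
eef_rot: [3.141, -0.003, 0.039]
wrist_force: [0.6, 0.7, -1.1]
grip_width: 0.183
grip_force: 30.0
```

>>> step_arm(motion=[[0,0,0,0,0,0],[0,0,0,0,0,0]])

```text
clock: 16.95
tool_pos: [0.5407, 0.04, 0.1505]
eef_rot: [3.142, -0.0, 0.039]
wrist_force: [-0.6, -0.7, -2.1]
grip_width: 0.179
grip_force: 30.0
```

```bash
python3 - <<'E'
from fit import *
o=manip.get_obs(); print(o["wrist_force"],o["grip_width"])
T=Tool(); np.save("T9.npy",T); save("w9",get_image("wrist")); w=cv2.imread("pics/w9.png"); print(T[:3,3],o["eef_rot"])
z=T[2,3]-.0325+.046
f=fit("wrist",w,T,T[:2,3],z,.019,np.r_[np.linspace(-2,-.4,30),np.linspace(.4,2,30)],.005)
for k in f: print("collar",np.round(k,4), "tool", np.round(T[:3,:3].T@(np.r_[k[1:],z]-T[:3,3]),4))
print("pointer",np.round(slot("wrist",w,T,f[0][1:],z,.006,.021,.028,-.4,.4,-1),3))
# tilt check: shaft tip axis vs collar, from side view
save("s9",get_image("side")); 
go([.5465-(f[0][1]-T[0,3]),.231-(f[0][2]-T[1,3]),.15],0)
E
```

```text
[-0.6101 -0.717  -2.08  ] 0.1794679080562134
[0.5407 0.04   0.1505] [ 3.1415 -0.0003  0.0388]
collar [15.0909  0.5422  0.04  ] tool [ 0.0015  0.0001 -0.0135]
collar [14.8292  0.5427  0.04  ] tool [ 0.002   0.0001 -0.0135]
collar [14.7836  0.5417  0.04  ] tool [ 0.001   0.     -0.0135]
collar [14.1151  0.5432  0.04  ] tool [ 0.0025  0.0001 -0.0135]
pointer [[54.329  0.04 ]
 [54.082  0.02 ]
 [53.301  0.06 ]]
shift mm [  12.8 -190.6   -1.2] turn [-0.0002  0.0029  0.0387]
```

>>> step_arm(motion=[[3,-40,0,0,0,0],[3,-48,0,0,0,0],[3,-48,0,0,0,0],[3,-40,0,0,0,0.03],[0.5,-14.5,0,0,0,0.035]])

```text
clock: 17.55
tool_pos: [0.5446, 0.2343, 0.1484]
eef_rot: [-3.141, 0.003, -0.024]
wrist_force: [-0.7, -0.6, -1.7]
grip_width: 0.181
grip_force: 30.0
```

>>> step_arm(motion=[[0,0,5,0,0,0],[0,0,5,0,0,0],[0,0,0,0,0,0],[0,0,0,0,0,0]])

```text
clock: 17.95
tool_pos: [0.546, 0.2295, 0.1397]
eef_rot: [3.141, 0.001, -0.027]
wrist_force: [0.6, -0.5, -2.0]
grip_width: 0.181
grip_force: 30.0
```

```bash
python3 - <<'E'
from fit import *
T=Tool(); np.save("T10.npy",T); save("w10",get_image("wrist")); save("s10",get_image("side")); w=cv2.imread("pics/w10.png"); s=cv2.imread("pics/s10.png")
print(T[:3,3],manip.get_obs()["eef_rot"])
z=T[2,3]+.0135
f=fit("wrist",w,T,T[:2,3],z,.019,np.r_[np.linspace(-2,-.4,30),np.linspace(.4,2,30)],.005)[0]; print("collar w",np.round(f,4))
print("pulley w",np.round(fit("wrist",w,T,[.5465,.231],.09,.03,np.linspace(-1.3,1.3,40),.005)[0],4))
print("pointer",np.round(slot("wrist",w,T,f[1:],z,.006,.021,.028,-.4,.4,-1),3))
for zz in(.09,): print("pulley side",np.round(fit("side",s,None,[.5475,.23],.09,.03,np.linspace(0.3,2.84,40),.005)[:2],4))
# side: row scans across shaft and pulley
g=cv2.cvtColor(s,cv2.COLOR_BGR2GRAY)
for k,zz in(("shaft",T[2,3]-.0325+.015),("shaft",T[2,3]-.0325+.028),("collar",T[2,3]-.0325+.043),("pulley",.08)):
  u,v=proj("side",[.5465,.231+(.009 if k=="shaft" else .019 if k=="collar" else .03),zz]); v=int(round(v)); print(k,round(u,1),v,int(u)-30,list(map(int,g[v,int(u)-30:int(u)+31])))
E
```

```text
[0.546  0.2295 0.1397] [ 3.1415 -0.     -0.0275]
collar w [34.5262  0.545   0.2295]
pulley w [47.631  0.549  0.231]
pointer [[13.866 -0.4  ]
 [10.944 -0.38 ]
 [10.114  0.06 ]]
pulley side [[11.5685  0.5485  0.2305]
 [11.5399  0.5485  0.23  ]]
shaft 244.2 193 214 [167, 166, 166, 166, 167, 167, 167, 167, 167, 167, 167, 167, 167, 168, 167, 168, 168, 169, 168, 169, 170, 158, 125, 108, 105, 105, 106, 168, 195, 187, 172, 157, 151, 148, 137, 117, 107, 106, 106, 106, 106, 106, 106, 106, 106, 106, 105, 132, 163, 170, 165, 168, 170, 170, 170, 153, 132, 129, 131, 131, 131]
shaft 244.0 188 214 [165, 167, 166, 166, 166, 168, 168, 168, 168, 169, 169, 169, 167, 168, 168, 168, 168, 169, 169, 169, 160, 145, 115, 105, 146, 163, 168, 193, 201, 189, 172, 158, 152, 146, 136, 113, 106, 106, 105, 105, 106, 106, 106, 106, 106, 106, 106, 130, 161, 166, 167, 167, 166, 167, 167, 161, 138, 133, 133, 132, 132]
collar 243.8 184 213 [165, 165, 166, 166, 166, 167, 166, 167, 167, 167, 168, 169, 170, 170, 170, 169, 169, 168, 167, 167, 166, 157, 145, 136, 134, 170, 164, 168, 194, 194, 184, 170, 160, 155, 149, 141, 115, 106, 106, 106, 106, 106, 106, 105, 106, 106, 106, 106, 144, 164, 167, 167, 167, 166, 167, 167, 162, 140, 135, 135, 135]
pulley 245.2 215 215 [171, 171, 170, 170, 169, 168, 168, 168, 168, 168, 169, 170, 170, 170, 170, 169, 188, 170, 230, 245, 238, 236, 218, 229, 210, 221, 200, 207, 203, 197, 194, 192, 198, 190, 203, 201, 224, 213, 225, 212, 195, 185, 192, 165, 137, 161, 169, 169, 169, 171, 169, 170, 169, 169, 170, 169, 169, 168, 168, 168, 168]
```

Shaft and pulley bore agree to about 2 mm, well within the nose taper. I apply a +1.5 mm x, +1.5 mm y correction and go down gently.

>>> step_arm(motion=[[1.5,-1.5,4,0,0,0],[0,0,6,0,0,0],[0,0,5,0,0,0],[0,0,3,0,0,0],[0,0,0,0,0,0]])

```text
clock: 18.55
tool_pos: [0.5472, 0.2322, 0.1216]
eef_rot: [3.141, 0.002, -0.026]
wrist_force: [-0.1, -0.5, -2.3]
grip_width: 0.183
grip_force: 30.0
```

>>> step_arm(motion=[[0,0,2,0,0,0],[0,0,2,0,0,0],[0,0,0,0,0,0]])

```text
clock: 18.85
tool_pos: [0.5477, 0.2323, 0.1183]
eef_rot: [3.142, 0.0, -0.026]
wrist_force: [-0.1, -1.1, -2.1]
grip_width: 0.18
grip_force: 30.0
```

>>> step_arm(motion=[[0,0,2,0,0,0],[0,0,2,0,0,0],[0,0,0,0,0,0]])

```text
clock: 19.15
tool_pos: [0.5479, 0.2321, 0.1143]
eef_rot: [3.141, -0.0, -0.026]
wrist_force: [-0.2, -0.8, -1.3]
grip_width: 0.178
grip_force: 30.0
```

The tip is 8 mm below the pulley's top face with no force, so the nose is in the bore. I continue.

>>> step_arm(motion=[[0,0,2,0,0,0],[0,0,2,0,0,0],[0,0,0,0,0,0]])

```text
clock: 19.45
tool_pos: [0.5479, 0.2322, 0.1102]
eef_rot: [3.141, 0.0, -0.026]
wrist_force: [2.0, -0.5, -1.8]
grip_width: 0.181
grip_force: 30.0
```

>>> step_arm(motion=[[0,0,1,0,0,0],[0,0,1,0,0,0],[0,0,0,0,0,0]])

```text
clock: 19.75
tool_pos: [0.5479, 0.2322, 0.1085]
eef_rot: [3.141, -0.0, -0.026]
wrist_force: [1.3, -1.4, -2.2]
grip_width: 0.18
grip_force: 30.0
```

>>> step_arm(motion=[[0,0,1,0,0,0],[0,0,0.5,0,0,0],[0,0,0,0,0,0]])

```text
clock: 20.05
tool_pos: [0.5479, 0.2323, 0.107]
eef_rot: [3.142, -0.0, -0.026]
wrist_force: [1.3, -1.8, -1.4]
grip_width: 0.18
grip_force: 30.0
```

>>> step_arm(motion=[[0,0,1,0,0,0],[0,0,1,0,0,0],[0,0,0,0,0,0]])

```text
clock: 20.35
tool_pos: [0.5479, 0.2323, 0.1049]
eef_rot: [-3.142, -0.0, -0.026]
wrist_force: [1.0, -1.3, -1.6]
grip_width: 0.177
grip_force: 30.0
```

>>> step_arm(motion=[[0,0,1,0,0,0],[0,0,1,0,0,0],[0,0,0,0,0,0]])

```text
clock: 20.65
tool_pos: [0.5478, 0.2323, 0.1028]
eef_rot: [3.142, 0.0, -0.026]
wrist_force: [2.0, -1.1, -1.6]
grip_width: 0.183
grip_force: 30.0
```

There is still no axial force at 6 mm past the key-rest height, so the key has entered the keyway directly. I continue toward the plunger.

>>> step_arm(motion=[[0,0,2,0,0,0],[0,0,3,0,0,0],[0,0,3,0,0,0],[0,0,2,0,0,0],[0,0,0,0,0,0]])

```text
clock: 21.15
tool_pos: [0.5475, 0.2323, 0.0924]
eef_rot: [3.142, 0.001, -0.026]
wrist_force: [2.3, 0.2, -2.7]
grip_width: 0.18
grip_force: 30.0
```

>>> step_arm(motion=[[0,0,2,0,0,0],[0,0,2,0,0,0],[0,0,0,0,0,0]])

```text
clock: 21.45
tool_pos: [0.548, 0.2325, 0.0895]
eef_rot: [-3.141, -0.0, -0.026]
wrist_force: [-0.6, -1.8, 4.6]
grip_width: 0.177
grip_force: 30.0
```

>>> step_arm(motion=[[0,0,2,0,0,0],[0,0,2,0,0,0],[0,0,0,0,0,0]])

```text
clock: 21.75
tool_pos: [0.5481, 0.2325, 0.0859]
eef_rot: [-3.141, -0.0, -0.026]
wrist_force: [-2.2, -1.1, 6.4]
grip_width: 0.178
grip_force: 30.0
```

The plunger engaged where predicted. The last few millimetres go until the collar lands.

>>> step_arm(motion=[[0,0,1.5,0,0,0],[0,0,1.5,0,0,0],[0,0,0,0,0,0]])

```text
clock: 22.05
tool_pos: [0.5482, 0.2325, 0.0833]
eef_rot: [-3.141, -0.001, -0.026]
wrist_force: [-2.4, -1.9, 8.3]
grip_width: 0.184
grip_force: 30.0
```

>>> step_arm(motion=[[0,0,1,0,0,0],[0,0,0,0,0,0]])

```text
clock: 22.25
tool_pos: [0.5482, 0.2326, 0.0826]
eef_rot: [-3.141, -0.001, -0.026]
wrist_force: [-3.2, -2.2, 9.1]
grip_width: 0.184
grip_force: 30.0
```

>>> step_arm(motion=[[0,0,1,0,0,0],[0,0,0,0,0,0]])

```text
clock: 22.45
tool_pos: [0.5483, 0.2326, 0.0825]
eef_rot: [-3.141, -0.001, -0.026]
wrist_force: [-5.3, -2.6, 15.0]
grip_width: 0.182
grip_force: 30.0
```

z has stalled at 0.0825, exactly the predicted home height, and the force jumped past the spring's. I add a small extra preload and verify.

>>> step_arm(motion=[[0,0,0.4,0,0,0],[0,0,0,0,0,0],[0,0,0,0,0,0]])

```text
clock: 22.75
tool_pos: [0.5484, 0.2327, 0.0825]
eef_rot: [-3.141, -0.001, -0.026]
wrist_force: [-6.0, -3.2, 16.6]
grip_width: 0.182
grip_force: 30.0
```

```bash
python3 - <<'E'
from fit import *
o=manip.get_obs(); T=Tool(o); save("w11",get_image("wrist")); save("s11",get_image("side")); print(o["tool_pos"],o["wrist_force"],o["grip_width"],o["clock"])
w=cv2.imread("pics/w11.png"); a=np.linspace(-1.3,1.3,40)
for z in(.09,.096): print("pulley flange",z,np.round(fit("wrist",w,T,[.548,.2325],z,.03,a)[0],4),"collar",np.round(fit("wrist",w,T,[.548,.2325],z,.019,np.r_[np.linspace(-1.5,-.4,20),np.linspace(.4,1.5,20)])[0],4))
s=cv2.imread("pics/s11.png")
for X in([.341,.288,.017],[.38,.12,.012],[.645,.25,.08]):
  u,v=proj("side",X).astype(int); d=cv2.absdiff(s,cv2.imread("pics/side.png"))[v-14:v+14,u-14:u+14]; print("bystander change",d.mean())
E
```

```text
[0.5484 0.2327 0.0825] [-6.0289 -3.2073 16.5682] 0.18171543578960603 22.75
pulley flange 0.09 [48.458   0.546   0.2315] collar [57.8833  0.5455  0.2325]
pulley flange 0.096 [43.731   0.547   0.2315] collar [67.6435  0.547   0.2325]
bystander change 3.5977891156462585
bystander change 3.607142857142857
bystander change 3.943027210884354
```

The shaft is home, stationary and preloaded to about 17 N, and the bystanders are unchanged. I hand it in.

```bash
python3 -c "
from station import manip
print(manip.close_job())"
```

```text
the job is handed in; nothing more can be done
None
```

Job handed in at about 23 s: the pulley sits in the cup, and the keyed shaft is home on it, still gripped and held down with about 17 N. The bottle, dish and timer look unmoved in the side view, and the hand-in call did not report a verdict.

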